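# Set the tilting work rest to its pointer and load the offcut

### The job

Raise the hinged plate of the tilting work rest by its lift bar until its white index blade lines up with the red pointer, and let go to see that it stays there. Then lay the oak offcut flat on the tilted plate, lengthwise up the slope and fully on the plate, with its lower end against the ledge, and leave it there with the plate still in line with the pointer. Do not shift the red pointer, and leave the walnut offcut and the pale stop block where they lie.

Things in the scene. Friction and masses are not known exactly. Their poses are not given: they have to be found in the camera images.
- base_center (a point): centre of the underside of the tilting work rest's fixed base, on the bench: a dark wooden board 230 x 190 x 12 mm (its middle is 10 mm towards +y of this point). x points from the hinge to the lift bar, y to the left, z up. The rest's place and yaw vary. On the left side (y 85 to 89 mm) stands an upright aluminium scale, a quarter-circle band of radius 95 to 125 mm about the hinge, up to 127 mm over the bench, without lettering.
- rest_plate (a joint): tilt of the hinged plate, rad: 0 is level, it grows as the lift bar end rises; stops at 0 and 1.0. A friction hinge: it stays where it is left, holds the plate and the offcut, and takes about 7 N at the lift bar to raise, 3 N to lower.
- set_pointer (a joint): tilt of the red pointer about the same hinge axis, rad, 0 level, measured the same way as rest_plate; between 0.25 and 0.45. It is clamped (stiff) and must not be shifted. The plate is in line with it when both joint values are equal.
- hinge_mid (a point): middle of the plate's hinge axis, 36 mm over the bench. It turns with the plate: x points up the plate's slope to the lift bar, y along the hinge axis (left), z square to the plate, upward.
- ledge_foot (a point): point on the plate's top surface at the middle of the foot of the ledge; same axes as hinge_mid, from which it lies 12 mm along x and 10 mm along z. The plywood plate, 140 mm wide (y from -70 to 70 mm) and 12 mm thick, runs from here 136 mm up the slope (along x). The steel ledge crosses its whole lower end and rises 14 mm over the surface, its face at x = 0 here.
- bar_mid (a point): middle of the round aluminium lift bar, diameter 12 mm, 124 mm long along the hinge axis; 188 mm from the hinge axis along x of hinge_mid. The bar is free for 88 mm between two bracket arms, with a 34 mm wide gap between bar and plate edge; free air below it down to the base board. It can be pinched from above and turns between the fingers as the plate tilts.
- index_tip (a point): centre of the white disc (18 mm) at the end of the plate's white index blade, on the plate's left edge, 150 mm from the hinge axis; moves with the plate.
- pointer_tip (a point): centre of the red disc (18 mm) at the end of the red pointer, beside the scale, 150 mm from the hinge axis, 20 mm to the left of the index blade. x points along the pointer away from the hinge axis.
- oak_mid (a point): centre of the oak offcut, a mid-brown wooden block 45 x 120 x 32 mm (x, y, z), 0.1 to 0.2 kg, lying on its broad face; its long axis is y. It may lie at any of three places, one left and two right of the rest.
- walnut_mid (a point): centre of the walnut offcut, a dark brown block 60 x 70 x 22 mm; a bystander.
- stop_mid (a point): centre of the stop block, a pale block 50 x 85 x 45 mm; a bystander.
Things that resemble listed ones, but are neither listed nor needed, are in the scene too. What is shaped like the part that bears oak_mid but orange is not meant.

How it is judged:
On the way:
1. with the oak offcut not on it and the robot not touching it, the plate stands at rest in line with the red pointer (within 0.05 rad) (angle between the x axis of ledge_foot and the x axis of pointer_tip, either way round below 0.05 rad and velocity of joint rest_plate between -0.03 and 0.03 rad/s and contact force between each of the fingers, the arm, offcut_oak and rest_plate below 0.05 N), for 0.5 s.
At the end, for the whole second after the job is handed in: Plate at rest within 0.05 rad of the red pointer; oak offcut still on it, broad face flat on the plate (0.09 rad), long axis up the slope (0.15 rad), lower end within 8 mm of the ledge, middle within 45 mm of the plate's middle line (angle between the x axis of ledge_foot and the x axis of pointer_tip, either way round below 0.05 rad and velocity of joint rest_plate between -0.03 and 0.03 rad/s and x of oak_mid in the frame of ledge_foot between 0.055 and 0.068 m and y of oak_mid in the frame of ledge_foot between -0.045 and 0.045 m and z of oak_mid in the frame of ledge_foot between 0.011 and 0.021 m and angle between the z axis of oak_mid and the z axis of ledge_foot, either way round below 0.09 rad and angle between the y axis of oak_mid and the x axis of ledge_foot, either way round below 0.15 rad and linear speed of offcut_oak below 0.02 m/s); the robot touches nothing.
It fails at once if the red pointer is shifted by more than 5 mm at its tip (distance of pointer_tip from where it was at the start of the episode above 0.005 m).
It fails at once if the walnut offcut or the stop block is moved by more than 15 mm (distance of any of walnut_mid, stop_mid from where it was at the start of the episode above 0.015 m).
It also fails if it takes over 61 s, if anything falls off the work surface, if the arm or the gripper's body presses on something with over 40 N, if the wrist force passes 120 N, or if a joint passes its speed limit or range.

### The arm

A 6-joint arm with a two-finger parallel gripper is mounted at the origin on a cart in front of the work surface, level with it; the furniture and walls round the work are solid. World frame = base frame: x ahead of the robot, y to its left, z up, the work surface at z = 0. Lengths are in m, angles in rad, forces in N, time in s.
With the tool pointing down it reaches from about 0.3 to 0.875 m from the base axis. Payload 6.4 kg.
Tool frame: the origin (TCP) lies midway between the tips of the shut fingers; the grasp point (between the pads) lies 19 mm behind it; z points along the fingers, y is the line along which they close (so a half turn about z gives the same grasp; the last joint's range is limited). The gripper opens to 85 mm and grips with 20 to 120 N. Pads are 22 mm wide; open, the fingers measure 114 mm over their backs; the gripper's body (76 mm by 85 mm) begins 54 mm behind the grasp point. The pads swing forward as they close: fully open they stand 13 mm farther back than shut.
Start: joints at [-1.53, 0.181, 1.607, -0, 1.354, -0.206], TCP at [0.14, -0.558, 0.196] pointing down, gripper open.
Joint ranges: [-2.99, 2.99], [-0.89, 2.07], [0.3, 2.58], [-1.14, 4.28], [0, 2.63], [-3.12, 3.12]. Speed limits (rad/s): [2.57, 2.57, 3.01, 3.14, 3.14, 3.14].

### API

Orientations are given as a unit quaternion [w, x, y, z].
In Python, from bench import sensors, vision, ctrl gives the robot as it stands.
- The arm moves only by the tool carry_out, never from a script. Its argument "deltas" is text: rows parted by semicolons, each of 7 numbers parted by spaces: the shift along the tool's x, y, z in mm, then the turn, a rotation vector about the tool's x, y, z in rad, then the closure, from 0 (fully open) to 1 (shut). In form: tx ty tz ax ay az claw; .... A call has 1 to 12 rows; each row is the pose to reach, as a shift and turn from the pose commanded when the call began, along the tool's axes at that moment; what a row does not reach only later rows make up. A row lasts 1/8 s, in which the tool goes at most 62.5 mm and 10.7 degrees, less where a joint would pass 70% of its speed; a pose out of reach is approached as far as the arm can. A call with a gripper value outside its range is refused whole. The fingers move at their own pace and stop on an object; the grip force is fixed at half the most. Time passes only in rows, so rows that repeat a pose let the fingers close. It gives the time, the measured TCP pose, the force, the opening and the grip force at its end, in the units of the state.
- sensors.get_obs(): the state, without advancing time (a new reading comes with each control period).
- vision.camera(name): name is "scene" or "top"; returns the picture (384x512x3 uint8, blue, green, red); there is no depth.
- vision.camera_model(name): a dict with "K" (3x3 intrinsics, pixels), "extrinsics" (4x4, takes a point from world to camera coordinates). Camera axes: x right, y down, z forward; pixel columns grow to the right and rows downward; lengths in m; the calibration is good to about 2 mm. A picture is of the moment at which its call begins. camera_model takes no time and is no camera call.
- ctrl.hand_in(): hands the job in; it is judged then, once.
The state is a dict: "time_s": time; "q": joint angles; "dq": joint speeds; "joint_efforts": joint torques, N m; "eef_pos": TCP position; "eef_rot": TCP orientation; "wrist_force": force on the tool from outside, world axes, zero at the start; "torque": the same for the moment, N m; "opening": opening from 0.0 (shut) to 1.0 (fully open); "grasp_force": force on a finger pad.
Only numpy, scipy, OpenCV 4.12 (cv2) and the standard library are available. Lean on these libraries where they do the work, as an engineer would, in place of code of your own. Each camera call takes 0.05 s, during which the arm holds its last target. There are 200 camera calls.

## Working session

There is one attempt and no reset: what is moved stays moved. The work goes in short steps, Python scripts to look and compute and a tool call to move; the robot and the scene stay as the last step left them, time stands still between calls to the robot, and variables do not carry over. Pictures are saved under pics/ and viewed, at most 10 in all, crops included, and the job is handed in when it is done.

Besides the shell and the picture viewer there is one more tool, called by a JSON object that holds its "api" and its "payload", one argument or row to a line. carry_out: Moves the arm, as the interface text tells. Its arguments: {"type":"object","properties":{"deltas":{"type":"string"}},"required":["deltas"]}

```bash
mkdir -p pics; python3 - <<'E'
from bench import sensors, vision
import cv2,numpy as np
for n in("scene","top"):
    cv2.imwrite(f"pics/{n}0.png",vision.camera(n)); m=vision.camera_model(n)
    print(n,np.round(m["K"],1).tolist(),np.round(m["extrinsics"],3).tolist())
o=sensors.get_obs();print(o)
E
```

```text
scene [[372.4, 0.0, 257.6], [0.0, 372.4, 193.0], [0.0, 0.0, 1.0]] [[-0.809, -0.587, 0.011, 0.429], [-0.272, 0.359, -0.893, 0.229], [0.52, -0.726, -0.45, 0.792], [0.0, 0.0, 0.0, 1.0]]
top [[454.4, 0.0, 255.0], [0.0, 454.4, 195.3], [0.0, 0.0, 1.0]] [[-0.025, -1.0, -0.003, -0.043], [-0.995, 0.025, -0.095, 0.574], [0.095, 0.001, -0.995, 1.311], [0.0, 0.0, 0.0, 1.0]]
{'time_s': 0.1, 'q': array([-1.53027485e+00,  1.81483918e-01,  1.60789272e+00, -1.28497961e-05,
        1.35381313e+00, -2.06328602e-01]), 'dq': array([-1.87965572e-04, -1.55902495e-03, -2.93838894e-03,  1.37143903e-03,
       -5.79498374e-04, -6.31520001e-05]), 'joint_efforts': array([ 7.08855696e-04, -4.45880020e+01, -3.52238131e+01, -2.55228870e-04,
        4.16306168e-03, -3.88410754e-06]), 'eef_pos': array([ 0.14047554, -0.55700938,  0.19527203]), 'eef_rot': array([-7.96334862e-04,  9.92392307e-01,  1.23113247e-01,  5.98759064e-05]), 'wrist_force': array([0.06567272, 0.49969927, 0.0853607 ]), 'torque': array([-0.02187713,  0.0094064 , -0.02567832]), 'grasp_force': 0.0, 'opening': 0.9994303760571711}
```

View pics/scene0.png

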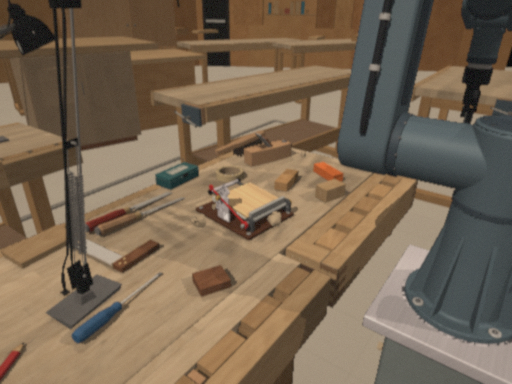

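View pics/top0.png

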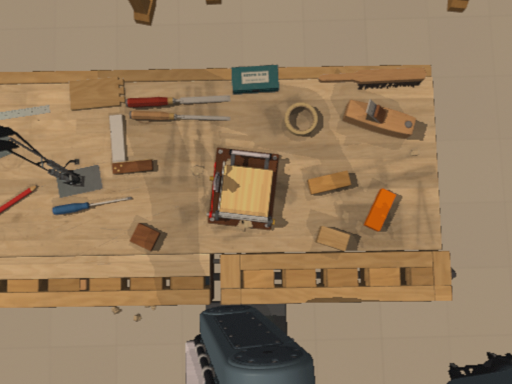

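The oak offcut is at top (330,182), the stop block at (333,238), the walnut at (145,236) and the rest at about (245,190). I'll zoom in on the rest and the oak.

```bash
python3 - <<'E'
import cv2,numpy as np
a=cv2.imread("pics/top0.png")[135:255,200:360]; b=cv2.imread("pics/scene0.png")[155:245,185:345]
a=cv2.resize(a,None,fx=5,fy=5,interpolation=cv2.INTER_CUBIC);b=cv2.resize(b,None,fx=5,fy=5,interpolation=cv2.INTER_CUBIC)
cv2.imwrite("pics/ta.png",a);cv2.imwrite("pics/sb.png",b)
E
```

```text
(no output)
```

View pics/ta.png

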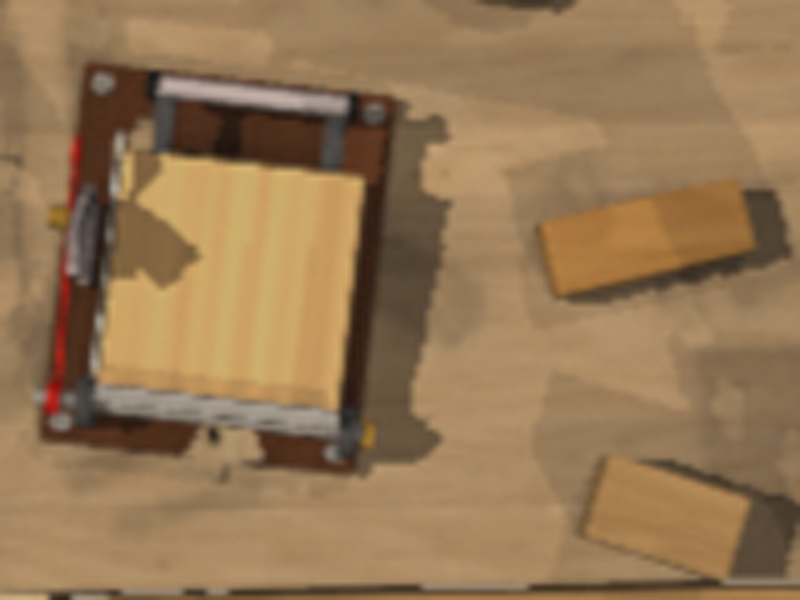

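View pics/sb.png

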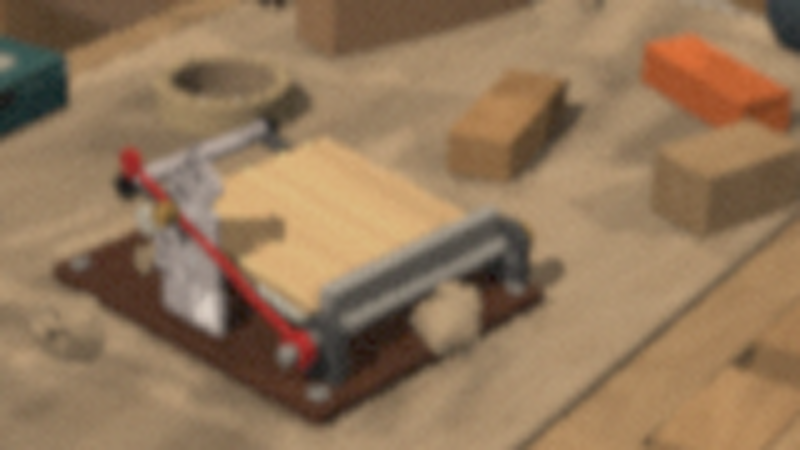

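The hinge and ledge are at the near end and the bar is at the far end, so the rest's x runs about along world +x. The pointer tip is at top crop (76,145) and scene crop (130,160). I'll fit the rest's pose and both tilts from these points.

```bash
cat > h.py <<'E'
import numpy as np
from bench import vision
from scipy.spatial.transform import Rotation as R
CM={n:vision.camera_model(n) for n in("top","scene")}
def proj(n,P):
    m=CM[n];E=np.array(m["extrinsics"]);p=np.array(m["K"])@(E[:3,:3]@np.asarray(P)+E[:3,3]);return p[:2]/p[2]
def px(n,u,v): return np.array([200+u/5,135+v/5] if n=="top" else [185+u/5,155+v/5])
def unproj(n,p,z):
    m=CM[n];E=np.array(m["extrinsics"]);d=E[:3,:3].T@np.linalg.inv(m["K"])@[p[0],p[1],1];c=-E[:3,:3].T@E[:3,3]
    return c+d*(z-c[2])/d[2]
E
python3 - <<'E'
from h import *
from scipy.optimize import least_squares
def base(s,p): c,sn=np.cos(s[2]),np.sin(s[2]);return np.array([s[0]+c*p[0]-sn*p[1],s[1]+sn*p[0]+c*p[1],p[2]])
def pl(s,t,p): return base(s,[s[3]+np.cos(t)*p[0]-np.sin(t)*p[2],p[1],.036+np.sin(t)*p[0]+np.cos(t)*p[2]])
B=lambda x,y:lambda s:base(s,[x,y,.012])
P=lambda x,y,z:lambda s:pl(s,s[4],[x,y,z])
Q=lambda s:pl(s,s[5],[.15,s[6],0]); H=lambda s:pl(s,0,[0,s[6],0])
ob=[("top",87,65,B(.115,.105)),("top",395,98,B(.115,-.085)),("top",357,473,B(-.115,-.085)),("top",42,438,B(-.115,.105)),
("scene",318,418,B(-.115,.105)),("scene",55,270,B(.115,.105)),("scene",543,295,B(-.115,-.085)),
("top",253,95,P(.188,0,0)),("scene",203,155,P(.188,0,0)),("top",363,177,P(.148,-.07,.01)),("scene",322,138,P(.148,-.07,.01)),
("top",76,145,Q),("scene",130,160,Q),("top",54,402,H),("scene",300,350,H)]
f=lambda s:np.concatenate([proj(n,g(s))-px(n,u,v) for n,u,v,g in ob])
r=least_squares(f,[.5,0,-.1,-.1,.05,.35,.09],loss="soft_l1",f_scale=.7)
s=r.x
print("x y yaw xh tilt ptilt py",s.round(4));print(f(s).reshape(-1,2).round(1).tolist())
print("hinge",pl(s,0,[0,0,0]),"bar",pl(s,s[4],[.188,0,0]),"bar_target",pl(s,s[5],[.188,0,0]))
np.save("s.npy",s)
q=[px("top",*c) for c in((540,225),(737,180),(755,245),(560,298))]
w=np.array([unproj("top",p,.032)[:2] for p in q]);e=(w[1]+w[2]-w[0]-w[3])/2
print("oak",w.mean(0),np.linalg.norm(e),np.linalg.norm(w[1]-w[2]),np.linalg.norm(w[0]-w[3]),"long dir",np.arctan2(e[1],e[0]))
E
```

```text
x y yaw xh tilt ptilt py [ 0.5939 -0.0337 -0.1433 -0.0892  0.0712  0.4129  0.0944]
[[-0.7, -1.0], [0.4, -0.3], [-0.8, 1.0], [-1.5, 0.4], [0.5, -2.1], [-0.5, -2.4], [1.1, -2.5], [-0.1, 0.2], [-0.6, 0.5], [0.2, -0.1], [0.7, -0.8], [-0.4, 0.7], [0.1, 0.3], [-0.0, -1.1], [0.1, -1.4]]
hinge [ 0.5056217  -0.02098108  0.036     ] bar [ 0.69122379 -0.04775686  0.04937612] bar_target [ 0.67606032 -0.04556931  0.11143273]
oak [ 0.60446619 -0.27816141] 0.11926183989265766 0.03982184737509523 0.044613355918467164 long dir -1.3504691086093275
```

```bash
cat >> h.py <<'E'
from bench import sensors
def tgt(x,y,z,ang,pitch=0.,yax=None):
    """tool delta to reach world TCP with tool y at heading ang, tool down, then turned by pitch about tool x"""
    o=sensors.get_obs();q=o["eef_rot"];R0=R.from_quat([q[1],q[2],q[3],q[0]])
    Y=np.array([np.cos(ang),np.sin(ang),0]);Z=np.array([0,0,-1.]);X=np.cross(Y,Z)
    Rt=R.from_matrix(np.c_[X,Y,Z])*R.from_rotvec([pitch,0,0])
    d=R0.inv().apply(np.array([x,y,z])-o["eef_pos"])*1000
    print("d",d.round(1),"rv",(R0.inv()*Rt).as_rotvec().round(3),"pos",o["eef_pos"].round(4),"F",o["wrist_force"].round(1),"open",round(o["opening"],3),"t",o["time_s"])
E
python3 - <<'E'
from h import *
tgt(.691,-.048,.195,-.143);tgt(.691,-.048,.12,-.143)
E
```

```text
d [ 658.2 -359.1    1. ] rv [-1.000e-03 -1.000e-03 -1.181e+00] pos [ 0.1405 -0.557   0.1953] F [0.1 0.5 0.1] open 0.999 t 0.1
d [ 658.2 -358.9   76. ] rv [-1.000e-03 -1.000e-03 -1.181e+00] pos [ 0.1405 -0.557   0.1953] F [0.1 0.5 0.1] open 0.999 t 0.1
```

{"api": "carry_out", "payload": {
  "deltas": "658 -359 0 0 0 -1.18 0.5;658 -359 0 0 0 -1.18 0.5;658 -359 0 0 0 -1.18 0.5;658 -359 0 0 0 -1.18 0.5;658 -359 0 0 0 -1.18 0.5;658 -359 0 0 0 -1.18 0.5;658 -359 0 0 0 -1.18 0.5;658 -359 0 0 0 -1.18 0.5;658 -359 0 0 0 -1.18 0.5;658 -359 0 0 0 -1.18 0.5;658 -359 0 0 0 -1.18 0.5;658 -359 0 0 0 -1.18 0.5"
}}

```text
time_s: 1.6
eef_pos: [0.6919, -0.047, 0.1955]
eef_rot: [-0.0, 0.756, 0.654, -0.0]
wrist_force: [1.2, -0.5, -0.4]
opening: 0.502
grasp_force: 0.0
```

```bash
python3 - <<'E'
from h import *
tgt(.691,-.048,.1,-.143);tgt(.691,-.048,.031,-.143)
E
```

```text
d [-1.1 -0.7 95.5] rv [-0.001  0.    -0.001] pos [ 0.6919 -0.047   0.1955] F [ 1.2 -0.5 -0.4] open 0.502 t 1.6
d [ -1.   -0.6 164.5] rv [-0.001  0.    -0.001] pos [ 0.6919 -0.047   0.1955] F [ 1.2 -0.5 -0.4] open 0.502 t 1.6
```

{"api": "carry_out", "payload": {
  "deltas": "-1 -1 60 0 0 0 0.6;-1 -1 105 0 0 0 0.6;-1 -1 105 0 0 0 0.6;-1 -1 105 0 0 0 0.6"
}}

```text
time_s: 2.1
eef_pos: [0.6908, -0.05, 0.0929]
eef_rot: [0.001, 0.756, 0.654, 0.001]
wrist_force: [-0.2, 0.3, 1.3]
opening: 0.4
grasp_force: 0.0
```

```bash
python3 - <<'E'
from h import *
import cv2
a=vision.camera("scene")[150:250,190:320];b=vision.camera("top")[135:240,190:290]
f=lambda i,k:cv2.resize(i,None,fx=k,fy=k,interpolation=cv2.INTER_CUBIC)
a=f(a,4);b=f(b,2.5);c=np.zeros((400,770,3),np.uint8);c[:,:520]=a;c[:b.shape[0],520:]=b
cv2.imwrite("pics/c1.png",c)
o=sensors.get_obs();print(o["eef_pos"])
E
```

```text
[ 0.69179104 -0.05030881  0.09452504]
```

View pics/c1.png

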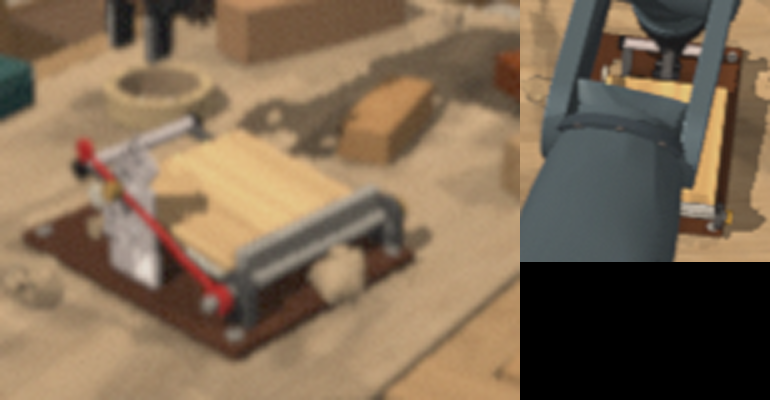

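```bash
python3 - <<'E'
from h import *
c=np.array([190,150])
for P in((.6918,-.0503,.0945),(.7087,-.0527,.0945),(.675,-.048,.0945),(.6912,-.0478,.0494)): print((proj("scene",P)-c)*4)
tgt(.691,-.048,.031,-.143)
E
```

```text
[139.94155969  91.97879714]
[125.32776561  85.67464078]
[154.81018747  98.32532143]
[140.0905028 146.1147276]
d [ 2.2 -1.4 63.5] rv [ 0.005  0.    -0.001] pos [ 0.6918 -0.0503  0.0945] F [-0.4 -0.4  0.8] open 0.402 t 2.2
```

```bash
python3 - <<'E'
from h import *
a=vision.camera("scene")
for r in range(148,180): print(r,' '.join('%3d'%v for v in a[r,212:236].mean(1)))
print(sensors.get_obs()["eef_pos"])
E
```

```text
148  90  92  84  65  45  34  29  21  25  53  85 102 101  68  41  35  43  60  50  37  42  36  34  32
149  94  92  91  82  66  47  30  23  33  38  50  65  76  60  40  39  38  53  43  39  41  33  35  32
150  98  96  98 101  83  63  42  25  31  29  23  43  65  52  36  33  36  40  41  42  37  31  27  33
151  92  92  96 102  90  79  51  33  27  30  28  41  67  60  45  35  36  34  34  37  36  33  35  37
152  93  92  96  97  91  88  61  34  19  33  32  43  69  67  57  45  38  33  39  35  39  44  41  43
153  92  92  94  91  85  86  59  30  31  31  36  47  74  77  76  57  39  32  31  34  41  60  65  57
154  93  94  96  91  81  86  62  32  23  31  32  63  93  90  97  77  42  36  33  32  43  72  96  99
155  93  96  96  90  79  85  60  37  28  29  37  74 110 106 107  81  48  35  28  26  56  99 127 129
156  94  96  96  91  79  89  63  34  31  29  34  78 110 108 112  86  50  35  20  33  63 110 138 142
157  98  97  98  94  93  97  65  38  33  29  40  77 106 107 109  83  51  36  35  36  65 112 140 143
158  98 105 115 118 113 112  72  33  28  28  39  75 108 110 112  85  56  41  37  35  60 111 136 145

[... 1437 characters left out ...]
40 126 117 102  98 110 118 113 111 111 113 115 114 112 115 126
174 120 118 116 117 123 136 146 150 154 152 142 130 133 140 137 135 133 131 128 134 139 134 132 143
175 114 117 118 118 124 130 139 142 147 152 152 148 145 157 150 148 146 147 146 151 150 141 139 145
176 120 119 120 122 123 131 133 134 137 142 142 139 142 147 144 147 148 145 143 145 141 133 127 124
177 129 126 128 128 127 132 134 135 136 136 137 137 135 134 133 131 131 132 129 128 125 123 118 114
178 130 135 133 128 125 130 133 136 135 137 133 133 134 129 130 129 126 126 125 123 122 116 115 115
179 132 132 132 130 126 129 126 133 134 134 133 133 132 131 129 129 126 127 125 124 121 126 130 139
[ 0.69167507 -0.0502971   0.09444519]
```

{"api": "carry_out", "payload": {
  "deltas": "2 -1 20 0 0 0 0.6;2 -1 40 0 0 0 0.6;2 -1 64 0 0 0 0.6;2 -1 64 0 0 0 0.6;2 -1 64 0 0 0 0.6"
}}

```text
time_s: 2.88
eef_pos: [0.689, -0.0474, 0.0269]
eef_rot: [-0.0, 0.756, 0.654, -0.0]
wrist_force: [-0.0, -0.9, -0.3]
opening: 0.398
grasp_force: 0.0
```

```bash
cat > look.py <<'E'
import sys,cv2
from h import *
a=vision.camera("scene")[130:240,195:315];b=vision.camera("top")[140:235,200:290]
f=lambda i,k:cv2.resize(i,None,fx=k,fy=k,interpolation=cv2.INTER_CUBIC)
a=f(a,5);b=f(b,2);c=np.zeros((550,780,3),np.uint8);c[:,:600]=a;c[:b.shape[0],600:]=b
cv2.imwrite(sys.argv[1],c);o=sensors.get_obs();print(o["eef_pos"],o["wrist_force"],o["time_s"])
E
python3 look.py pics/c2.png
```

```text
[ 0.68984336 -0.04762892  0.02811177] [-0.18862199 -0.37600208 -0.54419349] 2.975
```

View pics/c2.png

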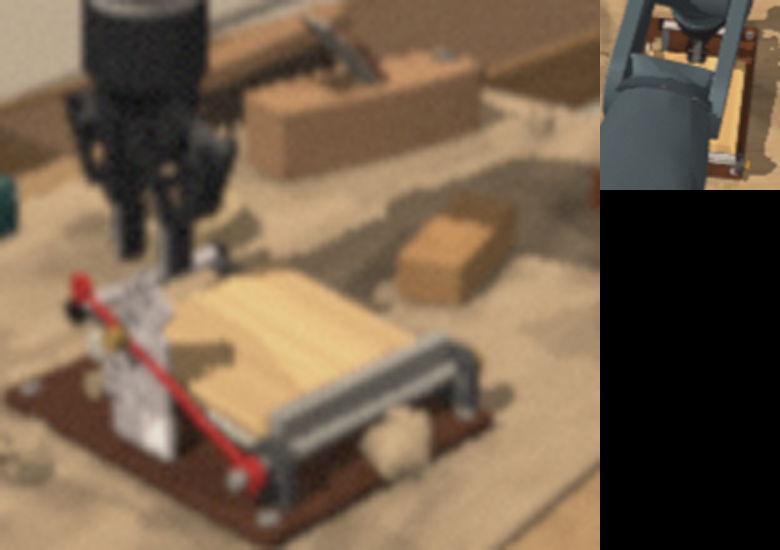

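```bash
python3 - <<'E'
from h import *
E=np.array(CM["scene"]["extrinsics"]);K=np.array(CM["scene"]["K"]);c=-E[:3,:3].T@E[:3,3]
def onx(p,x):
    d=E[:3,:3].T@np.linalg.inv(K)@[p[0],p[1],1];return c+d*(x-c[0])/d[0]
print("cam",c,"far tip now",onx((221,181),.714),"far tip before",onx((220,160.5),.715),"near tip before",onx((230,163),.668))
print("near tip now",onx((230,184),.666))
print([((proj("scene",P)-[195,130])*5).round() for P in((.714,-.051,.028),(.666,-.044,.028))])
E
```

```text
cam [-0.0024913   0.74434024  0.55627718] far tip now [ 0.714      -0.0554513   0.05920204] far tip before [ 0.715      -0.0554318   0.12847583] near tip before [ 0.668      -0.04715501  0.13451266]
near tip now [ 0.666      -0.04240214  0.06742099]
[array([127., 302.]), array([178., 326.])]
```

{"api": "carry_out", "payload": {
  "deltas": "0 0 0 0 0 0 0.8;0 0 0 0 0 0 0.9;0 0 0 0 0 0 1;0 0 0 0 0 0 1;0 0 0 0 0 0 1;0 0 0 0 0 0 1"
}}

```text
time_s: 3.72
eef_pos: [0.689, -0.0474, 0.027]
eef_rot: [-0.0, 0.756, 0.654, -0.0]
wrist_force: [-0.2, -0.0, -0.1]
opening: 0.004
grasp_force: 0.0
```

{"api": "carry_out", "payload": {
  "deltas": "0 0 0 0 0 0 0.6;0 0 0 0 0 0 0.6;0 0 0 0 0 0 0.6;0 0 6 0 0 0 0.6;0 0 12 0 0 0 0.6;0 0 12 0 0 0 0.6;0 0 12 0 0 0 0.6"
}}

```text
time_s: 4.6
eef_pos: [0.689, -0.0474, 0.0149]
eef_rot: [-0.0, 0.756, 0.654, -0.0]
wrist_force: [0.0, -0.1, -0.0]
opening: 0.397
grasp_force: 0.0
```

```bash
python3 - <<'E'
from h import *
a=vision.camera("scene")
for r in range(176,196): print(r,' '.join('%3d'%v for v in a[r,210:236].mean(1)))
o=sensors.get_obs();print(o["eef_pos"],o["wrist_force"],o["q"].round(3))
E
```

```text
176 125 123 123 124 122 125 121 102  83  53  36  30  26  51 100 131 100  58  43  34  36  40  43  34  37  35
177 130 131 129 132 130 127 123 110  91  59  31  27  31  48  91 115  98  62  41  28  40  38  38  39  48  62
178 137 135 135 134 136 131 122 106  94  59  35  33  35  45  87 114 101  75  50  31  35  35  37  53  83  98
179 140 136 139 134 135 132 120 101  95  63  35  27  30  51  89 113 104  89  62  41  31  29  39  72 116 136
180 138 137 137 131 130 129 122 105  96  60  32  28  30  50  88 112 106  97  75  39  31  32  41  95 152 168
181 137 137 134 130 129 129 126 111  99  65  32  32  26  48  86 117 104 103  76  47  32  21  45 105 161 178
182 134 135 135 130 129 130 126 123 104  65  37  27  36  56  92 117 113 105  79  50  36  33  45  95 147 152
183 131 131 130 131 129 130 131 128 111  70  37  34  51  83 110 126 125 113  81  49  40  33  39  80 122 131
184 120 124 124 129 133 130 130 128 118  77  55  68  83 105 134 148 136 117  84  47  37  33  40  83 126 141
185 106 111 117 127 132 130 135 132 123 103  95 111 120 133 150 153 134 117  86  48  36  35  43  90 137 146
186  91  93 107 123 
[... 479 characters left out ...]
 165 171 160 154 153 163 169 170 178 179
191  42  69 102 101 105 110 114 128 136 137 138 144 149 149 143 154 164 168 170 170 171 171 172 170 171 174
192  34  47  75  85  92  97 110 127 138 138 129 132 149 154 157 161 162 163 163 164 168 170 173 170 172 173
193  38  50  78  90  86  88 100 108 119 130 127 123 138 156 162 163 162 157 155 157 169 169 173 173 171 173
194  75  85 108 114 100  92  92 100 108 117 129 133 140 156 163 161 157 152 150 164 170 170 173 173 170 172
195 114 119 131 140 134 119 105 111 113 109 125 147 153 164 166 163 154 151 162 171 174 173 172 173 170 173
[ 0.68911145 -0.04746899  0.01515226] [-0.17029527 -0.42694331 -0.78481553] [-0.24   0.62   1.401 -0.     1.121 -0.096]
```

{"api": "carry_out", "payload": {
  "deltas": "0 0 3 0 0 0 0.6;0 0 6 0 0 0 0.6;0 0 9 0 0 0 0.6;0 0 12 0 0 0 0.6;0 0 12 0 0 0 0.6"
}}

```text
time_s: 5.28
eef_pos: [0.6887, -0.0474, 0.0026]
eef_rot: [-0.0, 0.756, 0.654, -0.0]
wrist_force: [0.2, -0.3, 0.2]
opening: 0.402
grasp_force: 0.0
```

{"api": "carry_out", "payload": {
  "deltas": "0 0 0 0 0 0 0.8;0 0 0 0 0 0 0.9;0 0 0 0 0 0 0.9;0 0 0 0 0 0 1;0 0 0 0 0 0 1;0 0 0 0 0 0 1"
}}

```text
time_s: 6.02
eef_pos: [0.6906, -0.0477, 0.0037]
eef_rot: [0.001, 0.756, 0.654, 0.001]
wrist_force: [5.3, -0.2, -2.4]
opening: 0.12
grasp_force: 58.4
```

```bash
python3 look.py pics/c3.png
```

```text
[ 0.69055685 -0.04768381  0.00367314] [ 5.35275081 -0.08945353 -2.44310513] 6.125
```

View pics/c3.png

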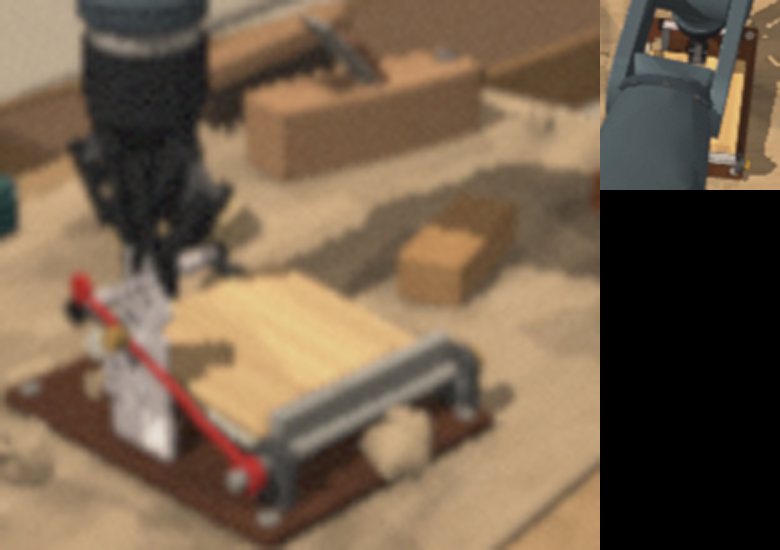

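{"api": "carry_out", "payload": {
  "deltas": "0 -0.7 -7.3 0 0 0 1;0 -1.6 -14.7 0 0 0 1;0 -2.9 -22.2 0 0 0 1;0 -4.5 -29.5 0 0 0 1;0 -6.4 -36.8 0 0 0 1;0 -8.5 -44 0 0 0 1;0 -11 -51 0 0 0 1;0 -11 -51 0 0 0 1;0 -11 -51 0 0 0 1"
}}

```text
time_s: 7.25
eef_pos: [0.679, -0.046, 0.0548]
eef_rot: [0.001, 0.756, 0.654, 0.001]
wrist_force: [2.8, -0.4, 1.4]
opening: 0.111
grasp_force: 59.5
```

```bash
python3 look.py pics/c4.png
```

```text
[ 0.67899011 -0.0460934   0.05478978] [ 4.109866   -1.20455685  1.77903001] 7.35
```

View pics/c4.png

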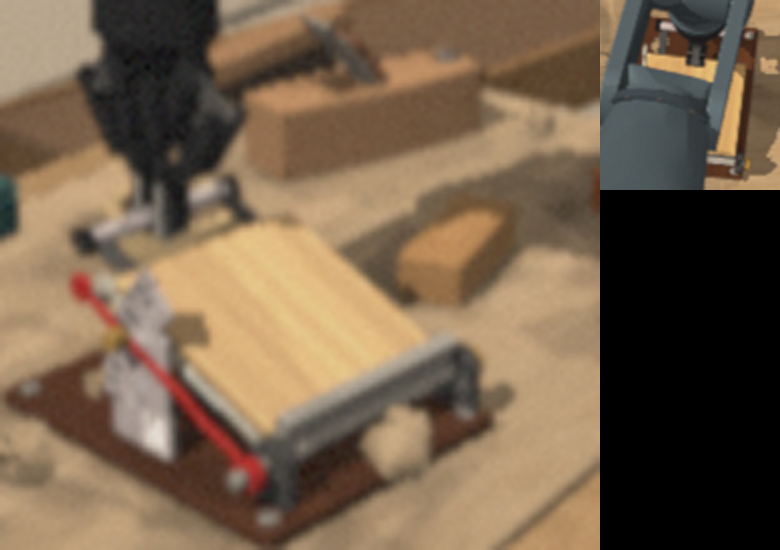

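```bash
cat > tilt.py <<'E'
from h import *
s=np.load("s.npy")
def pl(t,p): 
    a=s[3]+np.cos(t)*p[0]-np.sin(t)*p[2];c,n=np.cos(s[2]),np.sin(s[2]);return np.array([s[0]+c*a-n*p[1],s[1]+n*a+c*p[1],.036+np.sin(t)*p[0]+np.cos(t)*p[2]])
E
python3 - <<'E'
from tilt import *
f=lambda P:((proj("scene",P)-[195,130])*5).round(1)
for t in(.3,.33,.36,.39,.42,.45): print(t,"bar",f(pl(t,[.188,0,0])),"index",f(pl(t,[.15,s[6]-.02,0])),"ptr",f(pl(t,[.15,s[6],0])),"plateR",f(pl(t,[.148,-.07,.01])))
E
```

```text
0.3 bar [156.7 224.7] index [102.3 297.4] ptr [ 75.3 308.3] plateR [285.  215.2]
0.33 bar [158.3 217.5] index [103.5 291.5] ptr [ 76.5 302.3] plateR [286.9 209.9]
0.36 bar [160.2 210.4] index [105.  285.7] ptr [ 77.9 296.5] plateR [289.  204.7]
0.39 bar [162.2 203.4] index [106.5 280. ] ptr [ 79.4 290.8] plateR [291.2 199.6]
0.42 bar [164.5 196.5] index [108.3 274.5] ptr [ 81.1 285.2] plateR [293.6 194.6]
0.45 bar [166.9 189.8] index [110.2 269. ] ptr [ 82.9 279.7] plateR [296.1 189.7]
```

{"api": "carry_out", "payload": {
  "deltas": "0 -1.5 -4 0 0 0 1;0 -3 -8 0 0 0 1;0 -4.8 -12.3 0 0 0 1;0 -4.8 -12.3 0 0 0 1;0 -4.8 -12.3 0 0 0 1;0 -4.8 -12.3 0 0 0 0.8;0 -4.8 -12.3 0 0 0 0.65;0 -4.8 -12.3 0 0 0 0.65;0 -4.8 -12.3 0 0 0 0.65;0 -4.8 -40 0 0 0 0.65;0 -4.8 -90 0 0 0 0.65;0 -4.8 -130 0 0 0 0.6"
}}

```text
time_s: 8.85
eef_pos: [0.6736, -0.0452, 0.186]
eef_rot: [0.0, 0.756, 0.654, 0.0]
wrist_force: [0.8, -0.2, -0.9]
opening: 0.397
grasp_force: 0.0
```

```bash
python3 - <<'E'
from h import *
o=np.load("s.npy");tgt(.60,-.278,.19,.22);tgt(.60,-.278,.19,-.143)
E
```

```text
d [-240.9  -39.4   -4. ] rv [ 0.001  0.    -0.364] pos [ 0.6736 -0.0452  0.186 ] F [ 0.8 -0.2 -0.9] open 0.397 t 8.85
d [-240.9  -39.4   -4. ] rv [ 0.001  0.    -0.001] pos [ 0.6736 -0.0452  0.186 ] F [ 0.8 -0.2 -0.9] open 0.397 t 8.85
```

{"api": "carry_out", "payload": {
  "deltas": "-241 -39 -4 0 0 -0.364 0;-241 -39 -4 0 0 -0.364 0;-241 -39 -4 0 0 -0.364 0;-241 -39 -4 0 0 -0.364 0;-241 -39 -4 0 0 -0.364 0;-241 -39 -4 0 0 -0.364 0"
}}

```text
time_s: 9.6
eef_pos: [0.6, -0.2779, 0.1879]
eef_rot: [-0.0, 0.626, 0.78, 0.0]
wrist_force: [-0.1, 0.9, -0.0]
opening: 0.999
grasp_force: 0.0
```

```bash
python3 - <<'E'
import cv2
from h import *
a=vision.camera("scene");b=vision.camera("top")
cv2.imwrite("pics/s5.png",a);cv2.imwrite("pics/t5.png",b)
f=lambda i,k:cv2.resize(i,None,fx=k,fy=k,interpolation=cv2.INTER_CUBIC)
p=f(a[145:245,195:275],5);q=f(b[140:240,205:280],5)
c=np.zeros((500,775,3),np.uint8);c[:,:400]=p;c[:,400:]=q
cv2.imwrite("pics/c5.png",c);o=sensors.get_obs();print(o["eef_pos"],o["time_s"])
E
```

```text
[ 0.6005992  -0.27664415  0.18801076] 9.7
```

View pics/c5.png

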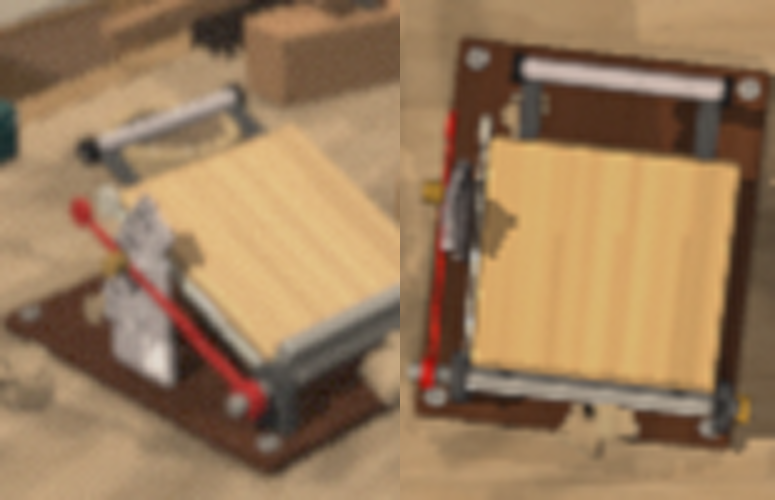

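The red disc at (80,211) and the white disc at (108,200) are offset by (28,-11). The predicted offset in line is (27,-11), so the plate is aligned, with both tilts at about 0.41. Next is the oak.

The bar grip showed that the measured z reads about 25 mm below the true height.

```bash
python3 - <<'E'
from h import *
tgt(.6045,-.278,.01,.22)
a=vision.camera("scene");g=a.mean(2)
E=np.array(CM["scene"]["extrinsics"])
print("tcp px",proj("scene",(.6006,-.2766,.188)),proj("scene",(.6006,-.2766,.213)), proj("scene",(.6045,-.278,.016)))
u,v=proj("scene",(.6006,-.2766,.2)).astype(int)
for r in range(v-24,v+24,2): print(r,u-20,' '.join('%3d'%x for x in g[r,u-20:u+22:2]))
E
```

```text
d [ -2.3   3.5 178. ] rv [ 0.    -0.001  0.001] pos [ 0.6006 -0.2766  0.188 ] F [ 0.   0.8 -1.3] open 1.0 t 9.7
tcp px [290.35353594 131.56512701] [290.74245482 124.1194219 ] [287.12156748 178.87657879]
104 270  75  76  47  61  32 105 132 145 152 156 158 157 156 153 145 136  84  48  40  35  36
106 270 105 113  71  97  53 139 156 155 158 156 158 159 156 158 157 150  98  60  37  33  76
108 270 155 156  91 103  51 140 158 159 159 159 158 158 158 160 158 149  98  84  53  33 133
110 270 158 159  92 103  50 141 160 158 158 157 160 158 157 159 158 142  94 104  63  47 144
112 270 161 159 100  98  45 138 160 156 159 159 158 156 158 157 158 138  93 110  62  49 147
114 270 162 157 149 113  50 142 159 157 158 157 157 160 159 158 158 133  90 104  59  60 147
116 270 160 158 156 137 128 157 159 158 157 157 158 157 161 157 161 132  91 100  51  72 148
118 270 156 157 158 156 160 160 158 158 159 159 159 161 158 155 148 119  92  99  62  86 155
120 270 142 132 123 130 138 140 148 152 157 157 152 147 135 118  99  87  90  83  80  90 135
122 270 108 116 135 143 140 130 123 128 128 120 108  94  87  90  90  
[... 610 characters left out ...]
  95  94  94  90  92  91  92  93  95  92  95  93  91  94
138 270  93  90  92  90  94  90  98  95  92  92  90  92  92  92  93  94  93  94 100 101  92
140 270  90  96 100 106 116 110 109 106  90  98  90  94  91  95  96  98  97  97  84  77  67
142 270  82 125 133 137 140 137 129 126 126 127 102  94  98 100  95  85  75  73  70  62  67
144 270  76 118 141 142 139 142 136 132 120 103  85  89  92  82  66  69  67  67  66  69  71
146 270  91 115 138 132 127 112  97  91  82  78  75  72  67  66  65  69  66  66  67  72  68
148 270 112 112 103  98  87  85  82  81  83  80  84 126 119 100  85  76  72  70  67  70  63
150 270  88  90  88  84  85  81  83  83  81  79  83 124 151 158 155 140 121 100  85  79  71
```

{"api": "carry_out", "payload": {
  "deltas": "-2 3.5 50 0 0 0 0;-2 3.5 100 0 0 0 0;-2 3.5 150 0 0 0 0;-2 3.5 170 0 0 0 0;-2 3.5 185 0 0 0 0;-2 3.5 195 0 0 0 0;-2 3.5 200 0 0 0 0;-2 3.5 205 0 0 0 0;-2 3.5 205 0 0 0 0"
}}

```text
time_s: 10.88
eef_pos: [0.6041, -0.2794, -0.0167]
eef_rot: [0.0, 0.625, 0.78, 0.0]
wrist_force: [0.1, -0.5, 0.6]
opening: 0.997
grasp_force: 0.0
```

```bash
python3 - <<'E'
from h import *
a=vision.camera("scene");g=a.mean(2)
tgt(.6045,-.278,-.03,.22)
for r in range(160,194,2): print(r,264,' '.join('%3d'%x for x in g[r,264:314:2]))
E
```

```text
d [ 1.4  0.6 13.5] rv [ 0.  0. -0.] pos [ 0.6042 -0.2795 -0.0165] F [-0.4  0.4 -0.2] open 1.002 t 10.925
160 264  93  86  59  40  40  40  48 108 134 136 123 119 108  86  88  90  43  27  30  91 114  44  35 112 148
162 264  94  95 103 110  70  42  52 135 146 144 143 146 151 148 146 138  71  34  34  51  91  36  33  98 127
164 264 130 138 144 147  96  79  42 134 146 147 151 150 154 150 151 148 131  73  36  41  50  40  34  84  92
166 264 148 147 150 147  96  99  47 138 153 156 155 156 151 151 150 144 144 119  57  41  40  45  57  82  81
168 264 153 149 146 147 100 104  56 141 154 152 151 140 133 143 146 145 148 141  91  37  51  72  78  78  74
170 264 163 154 147 150 107  98  58 145 158 155 148 109  97 122 109 110 120 122 106  41  54  77  70  68  69
172 264 157 156 156 159 142 107  94 154 158 148 139 134 134 142 136 132 110  86 104  45  63  72  68  70  75
174 264 155 155 158 157 154 141 149 159 145 132 134 140 137 140 132 116  80  81 103  39  71  82  76  82  80
176 264 154 156 154 155 159 152 150 140 122 118 122 121 124 123 110  79  76  81 101  75  89  98  95  96  82
178 264 152 156 156 160 156 148 142 122 122 121 124 126 118 113  76  73  73  80 106 136 130 146 111 102  96
180 264 163 158 160 157 146 143 129 126 130 128 132 126 119  91  61  73  75  93 134 148 148 149 110 100 105
182 264 173 164 145 145 143 130 114 118 126 129 129 122  96  72  63  73  86 131 156 157 137 112 104 118 134
184 264 172 175 159 139 139 122 107 110 112 112 113 106  77  75  72  80 120 138 150 154 135 145 140 140 137
186 264 170 171 175 156 133 117 107 107 110 112 108 100  76  76  81 114 144 155 157 159 160 158 148 140 141
188 264 173 170 172 175 157 121 110 109 109 106 107 101  73  87 120 152 165 164 161 151 150 153 156 157 154
190 264 180 172 170 171 175 155 119 113 112 112 113 103  99 139 148 152 157 156 153 149 147 146 150 156 153
192 264 180 180 172 170 171 173 158 141 141 142 141 137 139 143 148 145 146 147 147 143 144 137 129 134 133
```

{"api": "carry_out", "payload": {
  "deltas": "1 1 5 0 0 0 0;1 1 10 0 0 0 0;1 1 14 0 0 0 0;1 1 14 0 0 0 0;1 1 14 0 0 0 0"
}}

```text
time_s: 11.55
eef_pos: [0.6048, -0.2781, -0.0309]
eef_rot: [0.0, 0.625, 0.78, -0.0]
wrist_force: [-0.0, -0.1, 0.2]
opening: 0.999
grasp_force: 0.0
```

```bash
python3 - <<'E'
from h import *
a=vision.camera("scene");g=a.mean(2)
for r in range(170,192,2): print(r,264,' '.join('%3d'%x for x in g[r,264:314:2]))
for z in(0,.01,.02,.03): print(z,proj("scene",(.653,-.267,z)),proj("scene",(.556,-.289,z)))
E
```

```text
170 264 163 154 148 147  85  84  83 155 156 157 139  98  94  94  96 105 116  81  40  38  37  43  57  66  70
172 264 160 156 154 153  93  84  82 154 149 140 123 120 133 120 118 108  76  75  76  31  68  65  67  72  76
174 264 156 158 155 150 103  80  85 137 118 129 134 140 139 138 132 116  76  81  86  43  78  81  75  81  82
176 264 154 156 155 155 143  90 111 118 115 116 119 127 124 121 111  80  75  83  82  43  77  91  96  92  83
178 264 154 151 155 163 154 134 137 120 115 120 126 119 117 105  72  71  76  89  74  53 105  97  99 101 106
180 264 160 145 148 155 148 143 133 132 133 130 128 125 121  83  55  70  75  95  90 117 141 113  99  99 105
182 264 175 162 143 145 142 127 115 120 128 130 127 121  92  74  56  71  91 116 138 151 115 102 107 118 119
184 264 172 177 159 139 136 121 111 110 113 109 112 105  78  68  59  79 121 140 148 117 107 125 141 142 135
186 264 171 172 175 154 124 114 106 108 109 113 110 101  77  77  74 116 145 153 153 147 152 155 147 143 140
188 264 173 169 172 176 153 118 111 110 110 108 109  98  74  87 119 153 160 162 153 147 148 155 155 156 155
190 264 180 171 167 174 175 152 120 111 114 110 111 103  99 134 147 152 149 151 152 145 147 147 153 155 151
0 [273.68501435 180.55029776] [300.48720295 185.5578981 ]
0.01 [273.77063309 177.99072516] [300.66889647 182.94715311]
0.02 [273.8568373  175.41364992] [300.8518659  180.31807474]
0.03 [273.94363301 172.81889188] [301.03612472 177.6704692 ]
```

{"api": "carry_out", "payload": {
  "deltas": "0 0 3 0 0 0 0;0 0 6 0 0 0 0;0 0 6 0 0 0 0.2;0 0 6 0 0 0 0.4;0 0 6 0 0 0 0.6;0 0 6 0 0 0 0.8;0 0 6 0 0 0 1;0 0 6 0 0 0 1;0 0 6 0 0 0 1"
}}

```text
time_s: 12.72
eef_pos: [0.6051, -0.2783, -0.0365]
eef_rot: [0.0, 0.625, 0.78, 0.0]
wrist_force: [1.0, 0.5, 3.1]
opening: 0.52
grasp_force: 62.5
```

{"api": "carry_out", "payload": {
  "deltas": "0 0 -20 0 0 0 1;0 0 -60 0 0 0 1;0 0 -120 0 0 0 1;0 0 -180 0 0 0 1;0 0 -200 0 0 0 1;0 0 -200 0 0 0 1"
}}

```text
time_s: 13.48
eef_pos: [0.6055, -0.2784, 0.165]
eef_rot: [0.002, 0.625, 0.78, 0.0]
wrist_force: [0.1, -0.1, -1.7]
opening: 0.517
grasp_force: 62.2
```

```bash
cat > place.py <<'E'
import sys
from tilt import *
def go(lx,ly,h,k,b,t=.41):
    """oak centre at ledge x=lx, y=ly, height h over its seat along normal"""
    P=pl(t,[.012+lx,ly,.026+h]);c,n=np.cos(s[2]),np.sin(s[2])
    ex=np.array([c*np.cos(t),n*np.cos(t),np.sin(t)]);ey=np.array([-n,c,0]);ez=np.cross(ex,ey)
    Rt=R.from_matrix(np.c_[-ex,ey,-ez]);T=P-ez*k-[0,0,b]
    o=sensors.get_obs();q=o["eef_rot"];R0=R.from_quat([q[1],q[2],q[3],q[0]])
    print("oak",P.round(3),"T",T.round(3),"d",(R0.inv().apply(T-o["eef_pos"])*1000).round(1),"rv",(R0.inv()*Rt).as_rotvec().round(3),"F",o["wrist_force"].round(1),o["time_s"],o["q"].round(2))
    return P,ex,ey,ez
E
python3 - <<'E'
from place import *
go(.063,-.005,.06,.0245,.028)
E
```

```text
oak [ 0.539 -0.031  0.145] T [ 0.549 -0.032  0.094] d [252.8  -1.8  70.1] rv [-0.247 -0.355 -1.19 ] F [ 0.1 -0.1 -1.7] 13.475 [-0.61  0.4   1.39  0.    1.34 -0.83]
```

{"api": "carry_out", "payload": {
  "deltas": "253 -2 0 -0.247 -0.355 -1.19 1;253 -2 0 -0.247 -0.355 -1.19 1;253 -2 0 -0.247 -0.355 -1.19 1;253 -2 0 -0.247 -0.355 -1.19 1;253 -2 0 -0.247 -0.355 -1.19 1;253 -2 0 -0.247 -0.355 -1.19 1;253 -2 0 -0.247 -0.355 -1.19 1;253 -2 0 -0.247 -0.355 -1.19 1;253 -2 0 -0.247 -0.355 -1.19 1;253 -2 0 -0.247 -0.355 -1.19 1"
}}

```text
time_s: 14.72
eef_pos: [0.5477, -0.0316, 0.1626]
eef_rot: [0.201, 0.071, 0.977, -0.013]
wrist_force: [-0.4, 0.5, -1.3]
opening: 0.517
grasp_force: 62.1
```

```bash
python3 - <<'E'
from place import *
import cv2
go(.063,-.005,.06,.0245,.028)
a=vision.camera("scene");b=vision.camera("top")
cv2.imwrite("pics/s6.png",a);cv2.imwrite("pics/t6.png",b)
f=lambda i,k:cv2.resize(i,None,fx=k,fy=k,interpolation=cv2.INTER_CUBIC)
c=np.zeros((600,800,3),np.uint8);p=f(a[105:245,200:310],4.28)[:600];c[:p.shape[0],:p.shape[1]]=p
q=f(b[150:250,210:290],4);c[:400,480:800]=q
cv2.imwrite("pics/c6.png",c)
E
```

```text
oak [ 0.539 -0.031  0.145] T [ 0.549 -0.032  0.094] d [25.9 -0.7 63.2] rv [ 0.002 -0.004 -0.002] F [-0.4  0.5 -1.3] 14.725 [-0.32 -0.14  2.06  0.1   0.82 -1.8 ]
```

```bash
python3 - <<'E'
from place import *
go(.065,-.005,.028,.0245,.028)
E
```

```text
oak [ 0.553 -0.033  0.116] T [ 0.563 -0.034  0.066] d [24.1 -0.7 95.4] rv [ 0.002 -0.004 -0.001] F [-0.3  0.1 -1.1] 14.825 [-0.32 -0.14  2.06  0.1   0.82 -1.8 ]
```

{"api": "carry_out", "payload": {
  "deltas": "24 -1 20 0 0 0 1;24 -1 50 0 0 0 1;24 -1 75 0 0 0 1;24 -1 90 0 0 0 1;24 -1 95 0 0 0 1;24 -1 95 0 0 0 1;24 -1 95 0 0 0 1"
}}

```text
time_s: 15.7
eef_pos: [0.5633, -0.0347, 0.0671]
eef_rot: [0.202, 0.07, 0.977, -0.014]
wrist_force: [0.7, -0.5, -0.8]
opening: 0.517
grasp_force: 62.2
```

```bash
python3 - <<'E'
from place import *
import cv2
P,ex,ey,ez=go(.065,-.005,.028,.0245,.028)
a=vision.camera("scene");b=vision.camera("top")
cv2.imwrite("pics/s7.png",a);cv2.imwrite("pics/t7.png",b)
k=7
i=cv2.resize(a[140:225,205:300],None,fx=k,fy=k,interpolation=cv2.INTER_CUBIC)
cv2.imwrite("pics/c7.png",i[:595,:665])
# predicted corners: B and A, crop px
for nm,sh in(("B",0*ex),("A",-.0112*ex+.0023*ez)):
    print(nm,[[ ((proj("scene",P+sh+x*ex+y*ey+z*ez)-[205,140])*k).round().astype(int).tolist() for x in(-.06,.06)] for y in(-.0225,.0225) for z in(-.016,.016)])
E
```

```text
oak [ 0.553 -0.033  0.116] T [ 0.563 -0.034  0.066] d [0.7 0.4 1.2] rv [ 0.002 -0.002 -0.   ] F [ 0.7 -0.5 -0.8] 15.7 [-0.32  0.07  2.1   0.13  0.58 -1.84]
B [[[496, 386], [305, 200]], [[523, 330], [327, 143]], [[420, 422], [227, 230]], [[446, 366], [248, 172]]]
A [[[517, 400], [324, 213]], [[544, 344], [346, 156]], [[441, 437], [246, 243]], [[467, 381], [267, 185]]]
```

View pics/c7.png

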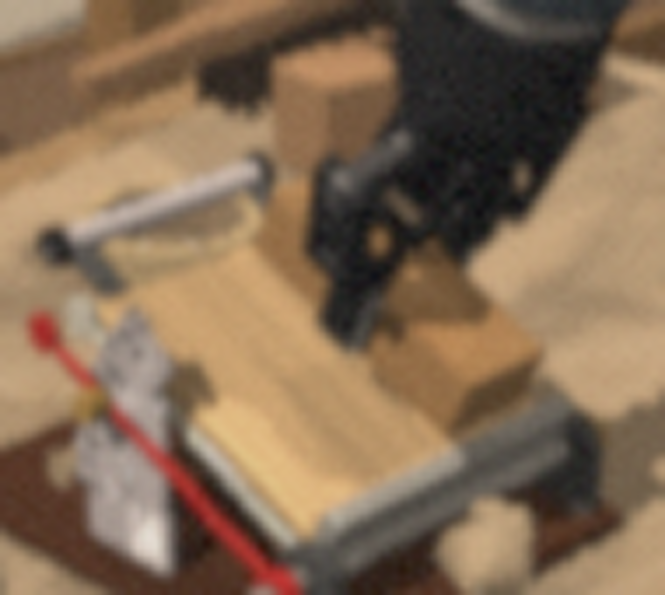

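The lower end's corners are at (542,352), (472,382), (455,432) and (530,400). That matches case A, so the 30 mm offset lies along the tool axis. I'll fit the oak's position in the plate frame.

```bash
cat >> place.py <<'E'
def fit(obs,org,k,t=.41):
    from scipy.optimize import least_squares
    X=lambda p:[ (proj("scene",pl(t,[.012+p[0]+x,p[1]+y*np.cos(p[3])+0,.026+p[2]+z]))-org)*k for x,y,z in((-.06,-.0225,.016),(-.06,.0225,.016),(-.06,.0225,-.016),(-.06,-.0225,-.016))]
    r=least_squares(lambda p:(np.array(X([*p,0]))-obs).ravel(),[.06,0,.03]);return r.x,r.fun.reshape(-1,2)
E
python3 - <<'E'
from place import *
print(fit([[542,352],[472,382],[455,432],[530,400]],np.array([205,140]),7))
go(.065,-.005,.028,.0525,0)
go(.066,-.005,.003,.0525,0)
go(.0635,-.005,-.001,.0525,0)
E
```

```text
(array([ 0.09622269, -0.09309228, -0.05196492]), array([[ 3.66047542, -1.60313958],
       [ 5.57041213,  0.82176057],
       [-0.98446195,  0.91446387],
       [-8.53649782, -0.163474  ]]))
oak [ 0.553 -0.033  0.116] T [ 0.574 -0.036  0.068] d [-10.4   0.4   3.5] rv [ 0.001 -0.002 -0.   ] F [-0.3  0.4 -1. ] 15.8 [-0.32  0.07  2.1   0.13  0.58 -1.84]
oak [ 0.564 -0.034  0.094] T [ 0.585 -0.037  0.046] d [-11.4   0.4  28.5] rv [ 0.001 -0.002 -0.   ] F [-0.3  0.4 -1. ] 15.8 [-0.32  0.07  2.1   0.13  0.58 -1.84]
oak [ 0.564 -0.034  0.089] T [ 0.584 -0.037  0.041] d [-8.9  0.3 32.5] rv [ 0.001 -0.002 -0.   ] F [-0.3  0.4 -1. ] 15.8 [-0.32  0.07  2.1   0.13  0.58 -1.84]
```

{"api": "carry_out", "payload": {
  "deltas": "-11 0 6 0 0 0 1;-11 0 14 0 0 0 1;-11 0 20 0 0 0 1;-11 0 26 0 0 0 1;-11 0 28 0 0 0 1;-11 0 28 0 0 0 1;-11 0 28 0 0 0 1"
}}

```text
time_s: 16.68
eef_pos: [0.584, -0.0377, 0.0451]
eef_rot: [0.202, 0.07, 0.977, -0.014]
wrist_force: [0.7, -0.9, -1.3]
opening: 0.52
grasp_force: 62.3
```

```bash
python3 - <<'E'
from place import *
go(.066,-.005,.0,.0525,0);print(sensors.get_obs()["wrist_force"],sensors.get_obs()["torque"])
E
```

```text
oak [ 0.565 -0.035  0.091] T [ 0.586 -0.038  0.043] d [-1.   0.3  3. ] rv [ 0.002 -0.003 -0.   ] F [ 0.7 -0.9 -1.3] 16.675 [-0.31  0.16  2.06  0.13  0.53 -1.84]
[ 0.71437315 -0.85463291 -1.27399586] [-0.01848951  0.23094475  0.00032668]
```

{"api": "carry_out", "payload": {
  "deltas": "0 0 1 0 0 0 1;0 0 1 0 0 0 1;0 0 1 0 0 0 1"
}}

```text
time_s: 17.05
eef_pos: [0.5845, -0.0377, 0.0444]
eef_rot: [0.202, 0.07, 0.977, -0.014]
wrist_force: [-3.0, 0.4, 1.4]
opening: 0.519
grasp_force: 62.6
```

{"api": "carry_out", "payload": {
  "deltas": "0 0 1 0 0 0 1;0 0 1 0 0 0 1;0 0 1 0 0 0 1"
}}

```text
time_s: 17.42
eef_pos: [0.585, -0.0378, 0.0434]
eef_rot: [0.202, 0.07, 0.977, -0.014]
wrist_force: [-2.1, 1.0, 2.7]
opening: 0.519
grasp_force: 62.6
```

{"api": "carry_out", "payload": {
  "deltas": "1 0 -0.5 0 0 0 1;2 0 -0.5 0 0 0 1;2 0 -0.5 0 0 0 1"
}}

```text
time_s: 17.8
eef_pos: [0.5823, -0.0374, 0.0425]
eef_rot: [0.201, 0.07, 0.977, -0.014]
wrist_force: [-1.5, 0.4, -1.2]
opening: 0.516
grasp_force: 62.3
```

{"api": "carry_out", "payload": {
  "deltas": "1 0 0 0 0 0 1;2 0 0 0 0 0 1;2 0 0 0 0 0 1"
}}

```text
time_s: 18.18
eef_pos: [0.5815, -0.0373, 0.0425]
eef_rot: [0.202, 0.07, 0.977, -0.014]
wrist_force: [3.6, 1.8, -1.5]
opening: 0.517
grasp_force: 61.9
```

{"api": "carry_out", "payload": {
  "deltas": "-0.5 0 0.5 0 0 0 1;-0.5 0 0.5 0 0 0 0.45;-0.5 0 0.5 0 0 0 0.35;-0.5 0 0.5 0 0 0 0.3;-0.5 0 0.5 0 0 0 0.3;-0.5 0 0.5 0 0 0 0.3;-0.5 0 -20 0 0 0 0.3;-0.5 0 -60 0 0 0 0.3;-0.5 0 -110 0 0 0 0.3;-0.5 0 -150 0 0 0 0.3;-0.5 0 -150 0 0 0 0.3"
}}

```text
time_s: 19.55
eef_pos: [0.5241, -0.0296, 0.1841]
eef_rot: [0.205, 0.07, 0.976, -0.015]
wrist_force: [1.2, 0.3, -0.3]
opening: 0.7
grasp_force: 0.0
```

```bash
python3 - <<'E'
from h import *
tgt(.50,-.35,.25,1.427)
E
```

```text
d [ -46.4 -320.6  -51.6] rv [0.    0.414 0.001] pos [ 0.5241 -0.0296  0.1841] F [ 1.2  0.3 -0.3] open 0.7 t 19.55
```

{"api": "carry_out", "payload": {
  "deltas": "-46 -320 -52 0 0 0 0.3;-46 -320 -52 0 0 0 0.3;-46 -320 -52 0 0 0 0.3;-46 -320 -52 0 0 0 0.3;-46 -320 -52 0 0 0 0.3;-46 -320 -52 0 0 0 0.3;-46 -320 -52 0 0 0 0.3"
}}

```text
time_s: 20.42
eef_pos: [0.4978, -0.3491, 0.2438]
eef_rot: [0.201, 0.071, 0.977, -0.013]
wrist_force: [0.5, 0.0, -0.4]
opening: 0.7
grasp_force: 0.0
```

```bash
python3 - <<'E'
from tilt import *
import cv2
a=vision.camera("scene");b=vision.camera("top");cv2.imwrite("pics/s8.png",a);cv2.imwrite("pics/t8.png",b)
s5=cv2.imread("pics/s5.png");t5=cv2.imread("pics/t5.png")
# tilt check: shift of the bar/index region between s5 (aligned, plate empty) and now
for nm,p,q,(r0,r1,c0,c1) in(("bar",s5,a,(160,180,209,247)),("index",s5,a,(180,190,213,221)),("ptr",s5,a,(183,192,206,215)),("bar top",t5,b,(150,165,226,254))):
    T=p[r0:r1,c0:c1];m=cv2.matchTemplate(q[r0-4:r1+4,c0-4:c1+4],T,cv2.TM_CCOEFF_NORMED);_,v,_,l=cv2.minMaxLoc(m);print(nm,v,l[0]-4,l[1]-4)
# oak in top view: difference
d=cv2.absdiff(b,t5).max(2)[150:235,215:270]>35
d=cv2.morphologyEx(d.astype(np.uint8),cv2.MORPH_OPEN,np.ones((3,3)))
n,L,st,ce=cv2.connectedComponentsWithStats(d);i=1+st[1:,4].argmax()
pts=np.argwhere(L==i)[:,::-1].astype(np.float32);print(st[i],cv2.minAreaRect(pts+[215,150]) if 0 else cv2.minAreaRect(pts))
for lx in(.06,.068):
  print(lx,"expected top face corners",[(proj("top",pl(.41,[.012+lx+x,-.005+y,.042]))-[215,150]).round(1).tolist() for x in(-.06,.06) for y in(-.0225,.0225)])
for r in range(0,85,3): print(r,''.join('#' if x else '.' for x in d[r]))
E
```

```text
bar 0.801563560962677 0 0
index 0.9519872665405273 0 0
ptr 0.9934870600700378 0 0
bar top 0.9836148023605347 0 0
[  19   24   35   47 1303] ((35.306358337402344, 47.0086669921875), (32.54023742675781, 46.301414489746094), 8.746162414550781)
0.06 expected top face corners [[36.9, 70.6], [21.1, 68.7], [41.5, 29.9], [25.2, 28.0]]
0.068 expected top face corners [[37.2, 68.0], [21.3, 66.1], [41.8, 27.1], [25.5, 25.2]]
0 .......................................................
3 .......................................................
6 .......................................................
9 .......................................................
12 .......................................................
15 .......................................................
18 .......................................................
21 .......................................................
24 ...........................####.....###................
27 ..........................#################............
30 ......................############################.....
33 ......................############
[... 324 characters left out ...]
...............#################################...
54 ...................################################....
57 ...................################################....
60 ...................###############################.....
63 ......................############################.....
66 .......................##########.....###########......
69 ..........................################.............
72 .......................................................
75 .......................................................
78 .......................................................
81 .......................................................
84 .......................................................
```

```bash
python3 - <<'E'
from tilt import *
import cv2
b=cv2.imread("pics/t8.png").astype(np.float32)
def samp(P): u,v=proj("top",P);return cv2.getRectSubPix(b,(1,1),(float(u),float(v)))[0,0].round().astype(int).tolist()
print("lengthwise x (from ledge, at block-top height)")
for x in [*np.arange(-.016,.014,.004),*np.arange(.108,.14,.004)]: print(round(x,3),[samp(pl(.41,[.012+x,y,.042])) for y in(-.015,-.005,.005)])
print("across y")
for y in np.arange(-.04,.032,.004): print(round(y,3),[samp(pl(.41,[.012+x,y,.042])) for x in(.02,.1)])
E
```

```text
lengthwise x (from ledge, at block-top height)
-0.016 [[106, 145, 172], [105, 144, 174], [102, 140, 171]]
-0.012 [[107, 147, 174], [94, 130, 156], [98, 136, 165]]
-0.008 [[107, 147, 175], [83, 114, 135], [90, 122, 149]]
-0.004 [[108, 148, 176], [93, 125, 148], [82, 106, 129]]
0.0 [[105, 136, 162], [100, 125, 147], [84, 111, 137]]
0.004 [[75, 125, 171], [70, 120, 163], [72, 123, 170]]
0.008 [[66, 123, 175], [64, 122, 173], [64, 121, 172]]
0.012 [[65, 123, 174], [65, 122, 173], [64, 120, 171]]
0.108 [[66, 124, 175], [61, 116, 166], [66, 122, 174]]
0.112 [[66, 123, 174], [61, 116, 167], [67, 124, 175]]
0.116 [[67, 124, 175], [62, 117, 167], [68, 125, 177]]
0.12 [[55, 103, 145], [57, 104, 149], [60, 109, 154]]
0.124 [[43, 75, 103], [43, 78, 110], [42, 76, 107]]
0.128 [[55, 93, 125], [54, 92, 125], [53, 89, 120]]
0.132 [[82, 131, 171], [86, 139, 181], [84, 135, 175]]
0.136 [[86, 137, 177], [90, 144, 188], [89, 143, 184]]
0.14 [[93, 148, 191], [92, 146, 189], [93, 148, 190]]
across y
-0.04 [[65, 102, 132], [66, 104, 134]]
-0.036 [[65, 102, 132], [67, 106, 136]]
-0.032 [[62, 96, 125], [62, 100, 131]]
-0.028 [[59, 105, 147], [57, 106, 150]]
-0.024 [[61, 117, 167], [60, 116, 167]]
-0.02 [[63, 121, 171], [65, 121, 172]]
-0.016 [[65, 123, 174], [67, 124, 175]]
-0.012 [[65, 122, 173], [65, 123, 173]]
-0.008 [[65, 123, 173], [63, 119, 169]]
-0.004 [[63, 122, 172], [60, 116, 166]]
-0.0 [[63, 119, 169], [60, 115, 165]]
0.004 [[63, 118, 169], [61, 116, 167]]
0.008 [[63, 118, 170], [62, 119, 170]]
0.012 [[62, 117, 168], [67, 124, 175]]
0.016 [[72, 124, 169], [77, 131, 176]]
0.02 [[82, 131, 169], [82, 130, 169]]
0.024 [[87, 139, 180], [84, 134, 174]]
0.028 [[98, 156, 201], [90, 145, 186]]
```

The oak runs from about 1 mm to 121 mm up from the ledge. It lies straight, centred at y ≈ -6 mm, and the plate has not moved. Handing in.

```bash
python3 -c "
from bench import ctrl
print(ctrl.hand_in())"
```

```text
the job is handed in; nothing more can be done
None
```

The job is handed in: the plate stands in line with the red pointer, and the oak offcut lies flat on it, lengthwise up the slope, about 1 mm from the ledge by the last camera check; the hand-in returned no verdict.

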